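# Re-home a parts tube in a rack with jammed feet

### The arm

A 6-joint arm with a two-finger parallel gripper is mounted at the origin on the work surface. World frame = base frame: x ahead of the robot, y to its left, z up, the work surface at z = 0. Lengths are in mm, angles in degrees, forces in N, time in s.
With the tool pointing down it reaches from about 300 to 850 mm from the base axis. Payload 4.2 kg.
Tool frame: the origin (TCP) lies at the very end of the fingers, on their centre line; the grasp point (between the pads) lies 19 mm behind it; z points along the fingers, y is the line along which they close (so a half turn about z gives the same grasp; the last joint's range is limited). The gripper opens to 91 mm and grips with 3 to 60 N. Pads are 32 mm wide; open, the fingers measure 118 mm over their backs; the gripper's body (76 mm by 178 mm) begins 60 mm behind the grasp point.
Start: joints at [-78.209, 18.312, 89.639, -0, 72.044, -1.146], TCP at [128.736, -560.42, 213.976] pointing down, gripper open.
Joint ranges: [-177.97, 177.97], [-48.28, 115.42], [12.27, 149.76], [-77.06, 257.06], [2.81, 150.46], [-146.56, 146.56]. Speed limits (degrees/s): [147.25, 147.25, 180, 180, 180, 180].

### API

Orientations are given as [roll, pitch, yaw] about the fixed x, y, z axes, in that order (R = Rz(yaw) Ry(pitch) Rx(roll)).
In Python, from workcell import env, eyes gives the robot as it stands.
- The arm moves only by the tool send_rows, never from a script. Its argument "targets" is text: rows parted by semicolons, each of 7 numbers parted by spaces: the shift along the tool's x, y, z in m, then the turn, a rotation vector about the tool's x, y, z in degrees, then the opening in per cent of the stroke, from 0 (shut) to 100 (fully open). A call has 1 to 12 rows; each row is the pose to reach, as a shift and turn from the pose commanded when the call began, along the tool's axes at that moment; what a row does not reach only later rows make up. A row lasts 1/12 s, in which the tool goes at most 41.7 mm and 7.16 degrees, less where a joint would pass 70% of its speed; a pose out of reach is approached as far as the arm can. A call with a gripper value outside its range is refused whole. The fingers move at their own pace and stop on an object; "grip_force" is the grip in N (left out, the last holds). Time passes only in rows, so rows that repeat a pose let the fingers close. It gives the time, the measured TCP pose, the force, the opening and the grip force at its end, in the units of the state.
- env.state(): the state, without advancing time (a new reading comes with each control period).
- eyes.grab_frame(name): name is "scene" or "top" or "wrist"; returns a dict with "image" (384x512x3 uint8, blue, green, red), "fovy" (degrees; the focal length in pixels is half the picture's height over the tangent of half this angle, whatever the lens; pixels are square), "cx", "cy" (the principal point, pixels), "D" ([k1, k2, p1, p2, k3] as OpenCV has them; the pictures are not rectified), "eye" and "attitude" of the camera in the world. Camera axes: x right, y up, looking along -z (the intrinsics and any distortion apply to the point x, -y, -z); pixel columns grow to the right and rows downward; lengths in mm; the calibration is good to about 2 mm. A picture is of the moment at which its call begins. There is no depth.
- env.job_done(): hands the job in; it is judged then, once.
The state is a dict: "time_s": time; "qpos": joint angles; "qvel": joint speeds; "effort": joint torques, N m; "ee_pos": TCP position; "ee_rot": TCP orientation; "force": force on the tool from outside, world axes, zero at the start; "torque": the same for the moment, N m; "gripper_width": finger opening in mm; "gripper_force": force on a finger pad.
Only numpy, scipy, OpenCV 4.12 (cv2) and the standard library are available. Lean on these libraries where they do the work, as an engineer would, in place of code of your own. Each camera call takes 0.05 s, during which the arm holds its last target. There are 200 camera calls.

### The job

The orange-capped tube stands too high in the white rack because the foot in its hole is jammed. Take it out and find, by pressing it down in the empty holes, the one hole whose foot gives way; press the tube fully home there and leave it standing upright, as low as the blue-capped tube. Leave the blue tube and the other things on the bench where they are.

Things in the scene. Friction and masses are not known exactly. Their poses are not given: they have to be found in the camera images.
- rack: fixed white printed block, 76 mm (its x) by 310 mm (its y) by 75 mm high, steel rods along both flanks, with a row of five vertical 33 mm holes along its y axis at y = -116, -58, 0, +58, +116 mm. Origin at the centre of its underside, on the bench; z up.
- tube: loose clear storage tube with ribbed orange cap, about 0.15 kg (varies from 0.1 to 0.2), closed, flat-bottomed, 125 mm long, 30 mm diameter; cap: top 37 mm, 34 mm diameter. Origin at the centre of its bottom; z to the cap. Starts upright in a hole, 28 mm too high on a jammed foot, 100 mm of it above the rack. Fully home its bottom is 22 mm above the bench, 72 mm show above the rack.
- tube_blue: same kind of tube with a blue cap, already fully home in another hole; to be left alone. Origin at the centre of its bottom, z to its cap
- wrench: loose steel wrench, 170 mm, flat on the bench, a bystander; origin under its middle, x along its length
- screwdriver: loose screwdriver with dark violet handle, 190 mm, flat on the bench, a bystander; origin under its middle, x along its length
- adapter: loose black plug-in power adapter, 75 x 50 x 37 mm, on the bench on the robot side of the rack, a bystander; origin at the centre of its underside
- hole0 (a point): centre of the mouth of the first (lowest rack y) round hole (33 mm diameter) of the rack, on its top face, 75 mm above the bench. A flat black foot sits in every hole. Raised, its top is 25 mm below the mouth (50 mm above the bench); pushed home, 53 mm below the mouth (22 mm above the bench)
- hole1 (a point): centre of the mouth of the second round hole (33 mm diameter) of the rack, on its top face, 75 mm above the bench. A sound foot is held by friction: it carries a tube's weight, slides 28 mm down to its stop when pushed with about 7 to 9 N, then stays down
- hole2 (a point): centre of the mouth of the third (middle) round hole (33 mm diameter) of the rack, on its top face, 75 mm above the bench. A jammed foot gives not at all and looks just like a sound raised one; pressing with 12 to 15 N is enough to tell them apart
- hole3 (a point): centre of the mouth of the fourth round hole (33 mm diameter) of the rack, on its top face, 75 mm above the bench. The foot under the orange tube is jammed; of the three empty holes, all with raised feet, just one has a sound foot, and which one changes from run to run
- hole4 (a point): centre of the mouth of the fifth (highest rack y) round hole (33 mm diameter) of the rack, on its top face, 75 mm above the bench

How it is judged:
By the outcome, as a careful person would: the job done as asked, in the order asked, and still so for the second after the job is handed in, with the robot touching nothing.
It also fails if it takes over 58 s, if anything falls off the work surface, if the arm or the gripper's body presses on something with over 40 N, if the wrist force passes 120 N, or if a joint passes its speed limit or range.

## Working session

There is one attempt and no reset: what is moved stays moved. The work goes in short steps, Python scripts to look and compute and a tool call to move; the robot and the scene stay as the last step left them, time stands still between calls to the robot, and variables do not carry over. Pictures are saved under pics/ and viewed, at most 10 in all, crops included, and the job is handed in when it is done.

Besides the shell and the picture viewer there is one more tool, called after "Request:" as a command line: name --argument value ..., lists and objects as JSON in quotes. send_rows: Moves the arm, as the interface text tells. Its arguments: {"type":"object","properties":{"targets":{"type":"string"},"grip_force":{"type":"number"}},"required":["targets"]}

```bash
mkdir -p pics; ls; python3 - <<'E'
from workcell import env, eyes
import cv2,numpy as np
fs=[]
for n in ("scene","top"):
    f=eyes.grab_frame(n); cv2.imwrite(f"pics/{n}0.png",f["image"])
    print(n,f["fovy"],f["cx"],f["cy"],f["D"],f["eye"],f["attitude"])
s=env.state();print(s)
E
```

```text
pics
scene 50.99616553822539 253.55587480741517 188.77315496607306 [-0.08855815  0.          0.          0.          0.        ] [1339.26531622 -597.0792541   710.6356317 ] [58.31612482  1.29290312 53.8443538 ]
top 55.59278102808684 253.24802453878274 186.85086741463866 [-0.09752318  0.          0.          0.          0.        ] [ 311.83864002   10.34187065 1095.97348172] [ 10.19910958  -1.79311564 -88.81369203]
{'time_s': 0.1, 'qpos': array([-7.82104280e+01,  1.83492589e+01,  8.96986390e+01, -1.37175695e-03,
        7.20432970e+01, -1.14532063e+00]), 'qvel': array([-0.10345389,  0.00877274, -0.14173659, -0.05124859, -0.07717132,
        0.07548068]), 'effort': array([ 3.05548801e-04, -4.13333058e+01, -2.32509506e+01,  7.28741311e-02,
        4.22717992e-02, -5.10437235e-05]), 'ee_pos': array([ 128.61929232, -559.9786663 ,  213.19677182]), 'ee_rot': array([-1.79908797e+02, -5.18825624e-04,  1.29353162e+01]), 'force': array([0.97205216, 0.76869068, 0.14605519]), 'torque': array([-0.03791206,  0.03430981, -0.02138049]), 'gripper_force': 0.0, 'gripper_width': 90.86202934798884}
```

View pics/scene0.png

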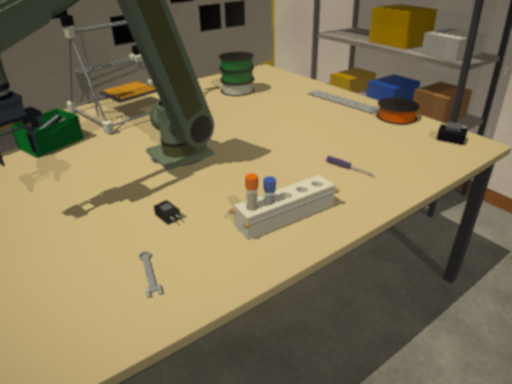

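View pics/top0.png

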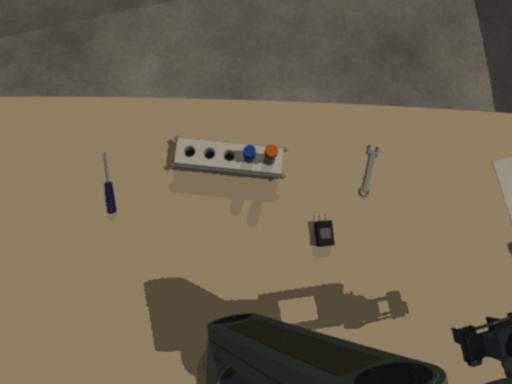

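The top view shows three empty holes at about (190,151), (210,153) and (230,155), the blue cap at (250,153) and the orange cap at (272,152). The wrench, screwdriver and adapter are clear of the rack row.

```bash
cat > h.py <<'E'
from workcell import env, eyes
import cv2,numpy as np
from scipy.spatial.transform import Rotation as R
def cam(f):
    h=f["image"].shape[0]; F=h/2/np.tan(np.radians(f["fovy"]/2))
    return np.array([[F,0,f["cx"]],[0,F,f["cy"]],[0,0,1]]),np.array(f["D"]),R.from_euler('xyz',f["attitude"],degrees=True).as_matrix(),np.array(f["eye"])
def ray(f,p):
    K,D,A,e=cam(f); q=cv2.undistortPoints(np.array([[p]],float),K,D)[0,0]
    return e,A@np.array([q[0],-q[1],-1])
def onz(f,p,z):
    e,d=ray(f,p); return e+d*(z-e[2])/d[2]
def proj(f,X):
    K,D,A,e=cam(f); c=A.T@(np.array(X,float)-e); c=c*[1,-1,-1]
    return cv2.projectPoints(c[None],np.zeros(3),np.zeros(3),K,D)[0][0,0]
def blobs(m,amin=30):
    n,l,s,c=cv2.connectedComponentsWithStats(m.astype(np.uint8)); return [(c[i],s[i]) for i in range(1,n) if s[i][4]>=amin]
def hsv(f): return cv2.cvtColor(f["image"],cv2.COLOR_BGR2HSV)
def omask(f): h=hsv(f); return (h[...,0]<13)&(h[...,1]>180)&(h[...,2]>100)
def bmask(f): h=hsv(f); return (h[...,0]>105)&(h[...,0]<125)&(h[...,1]>150)&(h[...,2]>60)
E
python3 - <<'E'
from h import *
f=eyes.grab_frame("top")
for n,m,z in(("o",omask(f),165),("b",bmask(f),137)):
    for c,s in blobs(m): print(n,c,s,onz(f,c,z))
g=cv2.cvtColor(f["image"],cv2.COLOR_BGR2GRAY); m=g<60; m[:140]=0;m[165:]=0
H=[]
for c,s in blobs(m,20):
    if 180<c[0]<240: print("h",c,s,onz(f,c,75)); 
f=eyes.grab_frame("scene")
for n,m,z in(("o",omask(f),156),("b",bmask(f),128)):
    for c,s in blobs(m): 
        if s[4]<500 and 220<c[0]<300 and c[1]>150: print(n,c,s,onz(f,c,z))
f=eyes.grab_frame("wrist"); print(f["eye"],f["attitude"],f["fovy"],f["D"],env.state()["ee_pos"])
E
```

```text
b [249.04854369 151.49514563] [244 146  11  12 103] [582.63315325  -2.62394338 137.        ]
h [189.64150943 151.64150943] [186 148   8   8  53] [594.9385386  168.51948541  75.        ]
h [209.35714286 153.625     ] [205 150   9   8  56] [590.51903082 111.18576873  75.        ]
h [229.21666667 155.66666667] [225 152   9   8  60] [585.99967058  53.58255719  75.        ]
o [251.85365854 184.6097561 ] [246 178  11  12  41] [586.25507714 -67.98540468 156.        ]
[ 193.17193012 -544.70058973  383.28542414] [-1.36381685e+01  7.38007531e-02 -7.71374880e+01] 68.38146781607992 [-0.06690754  0.          0.          0.          0.        ] [ 128.6848235  -560.19338244  213.56541209]
```

```bash
cat >> h.py <<'E'
def delta(pos,yaw):
    s=env.state(); A=R.from_euler('xyz',s["ee_rot"],degrees=True); B=R.from_euler('xyz',[180,0,yaw],degrees=True)
    print("shift m",np.round(A.inv().apply(np.array(pos,float)-s["ee_pos"])/1000,4),"turn",np.round((A.inv()*B).as_rotvec(degrees=True),2),"ee",s["ee_pos"].round(1),s["ee_rot"].round(2),"t",s["time_s"])
E
python3 -c "
from h import *
delta([577,-62,260],85.55)"
```

```text
shift m [ 0.5485 -0.3852 -0.0461] turn [-4.000e-02 -3.000e-02 -7.261e+01] ee [ 128.7 -560.2  213.6] [-179.95    0.     12.94] t 0.25
```

Request:
send_rows --targets "0.045 -0.032 -0.046 0 0 -6 100; 0.09 -0.064 -0.046 0 0 -12 100; 0.135 -0.096 -0.046 0 0 -18 100; 0.18 -0.128 -0.046 0 0 -24 100; 0.21 -0.15 -0.046 0 0 -30 100; 0.24 -0.17 -0.046 0 0 -36 100; 0.27 -0.19 -0.046 0 0 -42 100; 0.30 -0.21 -0.046 0 0 -48 100; 0.33 -0.23 -0.046 0 0 -54 100; 0.36 -0.25 -0.046 0 0 -60 100; 0.39 -0.27 -0.046 0 0 -66 100; 0.42 -0.295 -0.046 0 0 -72.6 100"

```text
time_s: 1.25
ee_pos: [457.6, -196.0, 260.0]
ee_rot: [180.0, 0.0, 85.9]
force: [-0.2, -0.4, -0.1]
gripper_width: 91.2
gripper_force: 0.0
```

```bash
python3 -c "
from h import *
delta([577,-62,260],85.55)"
```

```text
shift m [0.1423 0.1094 0.    ] turn [0.03 0.03 0.3 ] ee [ 457.6 -196.   260. ] [1.7997e+02 3.0000e-02 8.5850e+01] t 1.25
```

Request:
send_rows --targets "0.036 0.027 0 0 0 0 100; 0.071 0.054 0 0 0 0 100; 0.106 0.081 0 0 0 0 100; 0.142 0.11 0 0 0 0 100; 0.142 0.11 0 0 0 0 100; 0.142 0.11 0 0 0 0 100"

```text
time_s: 1.75
ee_pos: [578.9, -62.1, 259.0]
ee_rot: [-180.0, -0.0, 85.8]
force: [-1.1, 0.2, -0.2]
gripper_width: 91.0
gripper_force: 0.0
```

```bash
python3 -c "
from h import *
f=eyes.grab_frame('wrist'); cv2.imwrite('pics/w1.png',f['image']); print(f['eye'],f['attitude'])
for n,m,z in(('o',omask(f),175),('b',bmask(f),147)):
    for c,s in blobs(m,200): print(n,c,s,onz(f,c,z))
delta([577,-62,260],85.55)
for y in range(5): print(proj(f,[577+4.45*y,-62+57.7*y,75]))"
```

```text
[583.78781787   4.60037449 428.88992569] [-1.36140074e+01 -8.83591796e-03 -4.29995508e+00]
b [256.0120048  128.43457383] [240 112  33  33 833] [582.53498933  -1.85487694 147.        ]
shift m [ 0.0018 -0.0005 -0.0008] turn [-0.08  0.03  0.13] ee [577.4 -63.8 259.2] [-1.7992e+02  3.0000e-02  8.5680e+01] t 1.8
[255.40163845 175.44944173]
[255.44000408 129.13937299]
[255.48686119  79.79448062]
[255.54347745  27.85395119]
[255.61127593 -25.86863609]
```

View pics/w1.png

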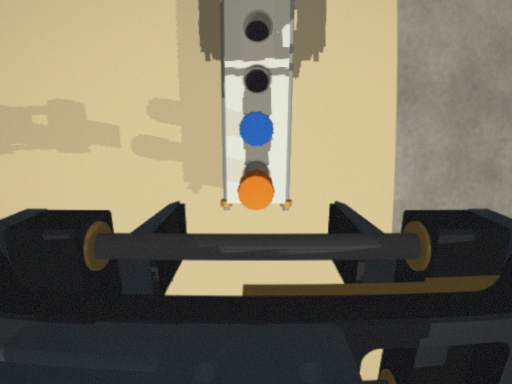

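The wrist view shows the orange cap at (256,192), the blue cap at (256,128) and two empty holes at (257,80) and (257,30). These match the predicted positions. Next I refine them by centroid.

```bash
python3 -c "
from h import *
f=eyes.grab_frame('wrist')
h=hsv(f);m=(h[...,0]<20)&(h[...,1]>180)&(h[...,2]>150)
for c,s in blobs(m,400): print('o',c,s,onz(f,c,175))
g=cv2.cvtColor(f['image'],cv2.COLOR_BGR2GRAY);m=(g<70);m[100:]=0;m[:,:235]=0;m[:,280:]=0
for c,s in blobs(m,100): print('h',c,s,onz(f,[s[0]+s[2]/2-.5,s[1]+s[3]/2-.5],75))
w=(h[...,1]<60)&(h[...,2]>190)
cols=np.where(g[150]>0)[0]
print(g[100,215:300:1])
delta([577,-62,260],85.55)
"
```

```text
o [257.15300546 189.81857923] [240 173  35  35 915] [577.92614298 -58.61754799 175.        ]
h [257.99475066  28.56167979] [247  18  23  21 381] [591.73034936 108.77196503  75.        ]
h [257.71875     78.82692308] [247  68  23  23 416] [587.42430745  52.14488457  75.        ]
[178 177 177 175 178 177 175 159 133 137 146 193 225 226 227 228 227 226
 228 227 227 226 229 228 228 228 227 224 191 147 141 142 143 141 144 142
 142 142 142 142 141 143 142 141 139 140 141 141 143 141 141 144 143 141
 143 143 147 199 222 228 228 228 227 227 228 227 228 226 226 227 227 227
 228 223 192 169 165 150 170 194 200 200 198 198 197]
shift m [ 0.0029  0.0002 -0.0005] turn [-0.09  0.05  0.04] ee [576.6 -64.9 259.5] [-1.7991e+02  5.0000e-02  8.5590e+01] t 1.85
```

Request:
send_rows --targets "0.0053 0.001 0.02 0 0 0 100; 0.0053 0.001 0.045 0 0 0 100; 0.0053 0.001 0.075 0 0 0 100; 0.0053 0.001 0.1 0 0 0 100; 0.0053 0.001 0.115 0 0 0 100; 0.0053 0.001 0.122 0 0 0 100; 0.0053 0.001 0.122 0 0 0 100; 0.0053 0.001 0.122 0 0 0 100"

```text
time_s: 2.52
ee_pos: [578.4, -60.5, 138.8]
ee_rot: [179.9, 0.0, 85.5]
force: [-0.6, -0.3, 1.5]
gripper_width: 91.2
gripper_force: 0.0
```

```bash
python3 -c "
from h import *
f=eyes.grab_frame('wrist'); cv2.imwrite('pics/w2.png',f['image'])
delta([578.1,-59.7,137],85.55)
print(env.state()['force'])
h=hsv(f);m=(h[...,0]<20)&(h[...,1]>180)&(h[...,2]>150)
for c,s in blobs(m,400): print('o',c,s,onz(f,c,175))
for c,s in blobs(bmask(f),400): print('b',c,s,onz(f,c,147))
"
```

```text
shift m [ 0.0006 -0.001   0.0024] turn [ 0.14  0.02 -0.08] ee [579.  -60.4 139.4] [1.7986e+02 2.0000e-02 8.5470e+01] t 2.5667
[0.30009922 0.02761773 0.02600089]
o [255.91221374 268.19211196] [227 260  58  20 786] [577.17865211 -68.28738653 175.        ]
b [255.99364575 135.34789515] [ 228  107   57   58 2518] [582.63204357  -1.40725318 147.        ]
```

View pics/w2.png

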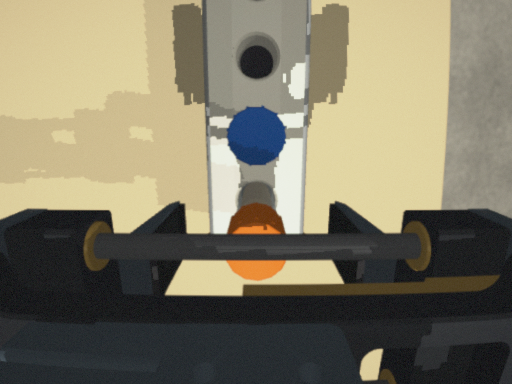

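The orange cap (256,245) sits midway between the fingers. The blue cap is at (256,135) and the first empty hole at (257,58), so I close the gripper.

Request:
send_rows --targets "0 0 0.001 0 0 0 60; 0 0 0.001 0 0 0 20; 0 0 0.001 0 0 0 20; 0 0 0.001 0 0 0 20; 0 0 0.001 0 0 0 20; 0 0 0.001 0 0 0 20; 0 0 0.001 0 0 0 20; 0 0 0.001 0 0 0 20; 0 0 0.001 0 0 0 20" --grip_force 40

```text
time_s: 3.32
ee_pos: [578.5, -59.5, 136.9]
ee_rot: [-180.0, 0.0, 85.5]
force: [-0.2, -0.3, -0.2]
gripper_width: 33.7
gripper_force: 0.1
```

```bash
python3 -c "
from h import *
s=env.state();print(s['gripper_width'],s['gripper_force'],s['force'])
f=eyes.grab_frame('wrist')
delta([578.1,-59.7,137],85.55)
"
```

```text
33.710476787091395 0.08113404968753457 [-0.21446371 -0.31619553 -0.18800551]
shift m [-0.0003 -0.0004 -0.0001] turn [-0.    0.01 -0.01] ee [578.5 -59.5 136.9] [-1.800e+02  1.000e-02  8.554e+01] t 3.3667
```

Request:
send_rows --targets "0 0 0 0 0 0 10; 0 0 0 0 0 0 10; 0 0 0 0 0 0 10; 0 0 0 0 0 0 10; 0 0 -0.01 0 0 0 10; 0 0 -0.025 0 0 0 10; 0 0 -0.05 0 0 0 10; 0 0 -0.08 0 0 0 10; 0 0 -0.105 0 0 0 10; 0 0 -0.115 0 0 0 10; 0 0 -0.115 0 0 0 10; 0 0 -0.115 0 0 0 10" --grip_force 40

```text
time_s: 4.37
ee_pos: [578.1, -59.5, 251.5]
ee_rot: [-180.0, 0.0, 85.5]
force: [-0.8, -0.2, -2.2]
gripper_width: 33.3
gripper_force: 40.0
```

```bash
python3 -c "
from h import *
u=np.array([np.sin(np.radians(4.45)),np.cos(np.radians(4.45))])
for k in (2,3,4): delta([*(np.array([578.4,-59.6])+58*k*u),252],85.55)
s=env.state();print(s['gripper_width'],s['gripper_force'],s['force'])
"
```

```text
shift m [ 0.1159  0.0003 -0.0005] turn [-0.03  0.   -0.01] ee [578.1 -59.5 251.5] [-179.97    0.     85.54] t 4.3667
shift m [ 0.1739  0.0003 -0.0005] turn [-0.03  0.   -0.01] ee [578.1 -59.5 251.5] [-179.97    0.     85.54] t 4.3667
shift m [ 2.319e-01  2.000e-04 -5.000e-04] turn [-0.03  0.   -0.01] ee [578.1 -59.5 251.5] [-179.97    0.     85.54] t 4.3667
33.28808444128249 39.99965965747833 [-0.79231178 -0.16045578 -2.15065516]
```

Request:
send_rows --targets "0.02 0 0 0 0 0 10; 0.05 0 0 0 0 0 10; 0.08 0 0 0 0 0 10; 0.105 0 0 0 0 0 10; 0.116 0 0 0 0 0 10; 0.116 0 0 0 0 0 10; 0.116 0 0 0 0 0 10; 0.116 0 0 0 0 0 10"

```text
time_s: 5.03
ee_pos: [587.1, 55.0, 251.1]
ee_rot: [-179.9, 0.1, 85.5]
force: [0.2, -0.2, -1.1]
gripper_width: 33.4
gripper_force: 40.0
```

```bash
python3 -c "
from h import *
u=np.array([np.sin(np.radians(4.45)),np.cos(np.radians(4.45))])
f=eyes.grab_frame('wrist')
im=f['image'].copy()
for k in (2,3,4):
    X=np.array([578.4,-59.6])+58*k*u
    P=[proj(f,[X[0]+16.5*np.cos(a),X[1]+16.5*np.sin(a),75]) for a in np.linspace(0,6.28,60)]
    for p in P: cv2.circle(im,(int(p[0]*4),int(p[1]*4)),0,(0,0,255),-1) if 0 else None
    cv2.polylines(im,[np.int32(np.round(np.array(P)*16))],True,(0,0,255),1,shift=4)
im=cv2.resize(im[0:260,170:340],None,fx=3,fy=3,interpolation=cv2.INTER_NEAREST)[:600]
cv2.imwrite('pics/w3.png',im)
delta([*(np.array([578.4,-59.6])+58*2*u),252],85.55)
"
```

```text
shift m [ 0.0013  0.0001 -0.0007] turn [-0.06  0.06 -0.08] ee [587.2  54.8 251.3] [-1.7994e+02  6.0000e-02  8.5470e+01] t 5.0833
```

View pics/w3.png

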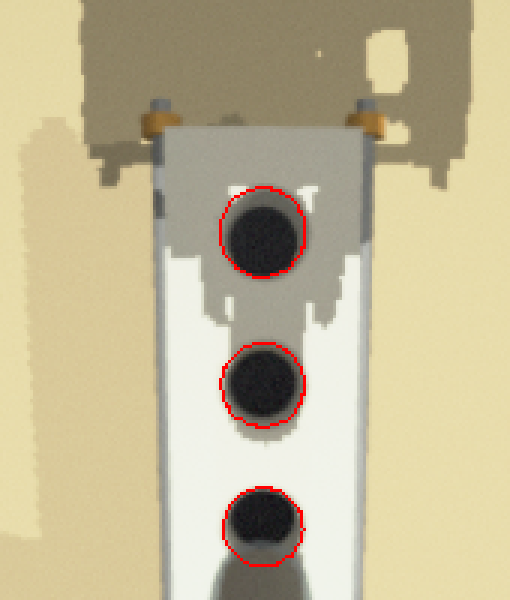

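The red predicted mouths sit on the three empty holes, with the black feet centred at crop positions (263,241), (262,383) and (262,517). The next step is to go down into the nearest hole.

Request:
send_rows --targets "0.001 0 0.02 0 0 0 10; 0.001 0 0.05 0 0 0 10; 0.001 0 0.07 0 0 0 10; 0.001 0 0.08 0 0 0 10; 0.001 0 0.08 0 0 0 10; 0.001 0 0.08 0 0 0 10; 0.001 0 0.085 0 0 0 10; 0.001 0 0.09 0 0 0 10; 0.001 0 0.095 0 0 0 10; 0.001 0 0.1 0 0 0 10; 0.001 0 0.1 0 0 0 10"

```text
time_s: 6.0
ee_pos: [586.9, 57.1, 150.8]
ee_rot: [-179.9, 0.0, 85.5]
force: [0.3, -0.7, -0.8]
gripper_width: 33.4
gripper_force: 40.0
```

```bash
python3 -c "
from h import *
u=np.array([np.sin(np.radians(4.45)),np.cos(np.radians(4.45))])
delta([*(np.array([578.4,-59.6])+58*2*u),137],85.55); s=env.state(); print(s['force'],s['torque'])
"
```

```text
shift m [-0.001   0.0006  0.0138] turn [-0.11  0.02 -0.01] ee [586.9  57.1 150.8] [-1.7989e+02  2.0000e-02  8.5540e+01] t 6.0
[ 0.31862847 -0.7071214  -0.78406338] [ 0.02640879 -0.05244953 -0.00286865]
```

Request:
send_rows --targets "-0.001 0 0.006 0 0 0 10; -0.001 0 0.011 0 0 0 10; -0.001 0 0.013 0 0 0 10; -0.001 0 0.014 0 0 0 10; -0.001 0 0.0145 0 0 0 10; -0.001 0 0.015 0 0 0 10; -0.001 0 0.0155 0 0 0 10; -0.001 0 0.0155 0 0 0 10"

```text
time_s: 6.67
ee_pos: [587.7, 56.2, 136.8]
ee_rot: [180.0, -0.0, 85.5]
force: [-0.1, 0.0, -0.4]
gripper_width: 33.1
gripper_force: 40.0
```

Request:
send_rows --targets "0 0 0.001 0 0 0 10; 0 0 0.002 0 0 0 10; 0 0 0.003 0 0 0 10; 0 0 0.003 0 0 0 10; 0 0 0.003 0 0 0 10"

```text
time_s: 7.08
ee_pos: [587.8, 56.3, 136.8]
ee_rot: [179.9, -0.0, 85.5]
force: [-5.2, -1.4, 15.1]
gripper_width: 33.5
gripper_force: 40.0
```

15 N and no movement at the raised-foot height means this one is jammed. Next hole.

Request:
send_rows --targets "0 0 -0.015 0 0 0 10; 0 0 -0.04 0 0 0 10; 0 0 -0.046 0 0 0 10; 0 0 -0.046 0 0 0 10; 0.02 0 -0.046 0 0 0 10; 0.045 0 -0.046 0 0 0 10; 0.0582 0 -0.046 0 0 0 10; 0.0582 0 -0.046 0 0 0 10; 0.0582 0 -0.046 0 0 0 10; 0.0582 0 -0.046 0 0 0 10; 0.0582 0 -0.046 0 0 0 10"

```text
time_s: 8.0
ee_pos: [591.8, 113.3, 179.0]
ee_rot: [-180.0, 0.0, 85.5]
force: [0.3, -0.3, -1.2]
gripper_width: 33.0
gripper_force: 40.0
```

```bash
python3 -c "
from h import *
u=np.array([np.sin(np.radians(4.45)),np.cos(np.radians(4.45))])
delta([*(np.array([578.4,-59.6])+58*3*u),137],85.55); s=env.state(); print(s['force'],s['torque'])
"
```

```text
shift m [0.0006 0.0001 0.042 ] turn [-0.04  0.05 -0.05] ee [591.8 113.3 179. ] [-1.7996e+02  5.0000e-02  8.5500e+01] t 8.0
[ 0.32770598 -0.28224552 -1.24565603] [ 0.00454883 -0.15755631  0.00020019]
```

Request:
send_rows --targets "0.0005 0 0.01 0 0 0 10; 0.0005 0 0.015 0 0 0 10; 0.0005 0 0.02 0 0 0 10; 0.0005 0 0.025 0 0 0 10; 0.0005 0 0.03 0 0 0 10; 0.0005 0 0.036 0 0 0 10; 0.0005 0 0.04 0 0 0 10; 0.0005 0 0.042 0 0 0 10; 0.0005 0 0.0435 0 0 0 10; 0.0005 0 0.0445 0 0 0 10; 0.0005 0 0.0455 0 0 0 10; 0.0005 0 0.0455 0 0 0 10"

```text
time_s: 9.0
ee_pos: [591.7, 114.7, 134.9]
ee_rot: [-180.0, 0.0, 85.5]
force: [-2.2, -0.4, 4.7]
gripper_width: 33.2
gripper_force: 40.0
```

Request:
send_rows --targets "0 0 0.001 0 0 0 10; 0 0 0.002 0 0 0 10; 0 0 0.003 0 0 0 10; 0 0 0.003 0 0 0 10"

```text
time_s: 9.33
ee_pos: [591.8, 114.7, 131.8]
ee_rot: [-180.0, 0.0, 85.5]
force: [-2.8, -0.1, 3.3]
gripper_width: 33.5
gripper_force: 40.0
```

It gives way. Next I press it home.

Request:
send_rows --targets "0 0 0.003 0 0 0 10; 0 0 0.006 0 0 0 10; 0 0 0.009 0 0 0 10; 0 0 0.012 0 0 0 10; 0 0 0.014 0 0 0 10; 0 0 0.016 0 0 0 10; 0 0 0.018 0 0 0 10; 0 0 0.02 0 0 0 10; 0 0 0.0215 0 0 0 10; 0 0 0.0215 0 0 0 10"

```text
time_s: 10.17
ee_pos: [591.8, 114.7, 110.0]
ee_rot: [-180.0, 0.0, 85.5]
force: [-1.9, -0.7, 3.6]
gripper_width: 33.4
gripper_force: 40.0
```

Request:
send_rows --targets "0 0 0.001 0 0 0 10; 0 0 0.002 0 0 0 10; 0 0 0.003 0 0 0 10; 0 0 0.004 0 0 0 10; 0 0 0.0045 0 0 0 10; 0 0 0.0045 0 0 0 10"

```text
time_s: 10.67
ee_pos: [592.0, 114.8, 108.6]
ee_rot: [179.9, -0.0, 85.5]
force: [-6.6, -0.9, 18.9]
gripper_width: 33.2
gripper_force: 40.0
```

It has hit a hard stop 28 mm lower, so the tube is home. I relieve the load, release and rise.

Request:
send_rows --targets "0 0 -0.002 0 0 0 10; 0 0 -0.003 0 0 0 10; 0 0 -0.003 0 0 0 30; 0 0 -0.003 0 0 0 60; 0 0 -0.003 0 0 0 90; 0 0 -0.003 0 0 0 90; 0 0 -0.003 0 0 0 90; 0 0 -0.003 0 0 0 90; 0 0 -0.003 0 0 0 90"

```text
time_s: 11.42
ee_pos: [592.0, 114.7, 107.6]
ee_rot: [-180.0, 0.0, 85.5]
force: [-0.1, 0.2, 0.8]
gripper_width: 70.4
gripper_force: 0.0
```

Request:
send_rows --targets "0 0 0 0 0 0 90; 0 0 0 0 0 0 90; 0 0 -0.02 0 0 0 90; 0 0 -0.05 0 0 0 90; 0 0 -0.09 0 0 0 90; 0 0 -0.12 0 0 0 90; -0.03 0 -0.13 0 0 0 90; -0.06 0 -0.13 0 0 0 90; -0.06 0 -0.13 0 0 0 90; -0.06 0 -0.13 0 0 0 90"

```text
time_s: 12.25
ee_pos: [587.3, 53.8, 238.2]
ee_rot: [180.0, -0.0, 85.4]
force: [-0.1, 0.6, 0.2]
gripper_width: 82.1
gripper_force: 0.0
```

```bash
python3 -c "
from h import *
print(env.state()['force'],env.state()['gripper_width'])
f=eyes.grab_frame('wrist');cv2.imwrite('pics/w4.png',f['image'])
g=eyes.grab_frame('scene');cv2.imwrite('pics/s4.png',cv2.resize(g['image'][130:310,120:390],None,fx=2.9,fy=2.9))
h=hsv(f);m=(h[...,0]<20)&(h[...,1]>180)&(h[...,2]>100)
for c,s in blobs(m,300): print('o',c,s,onz(f,c,147))
for c,s in blobs(bmask(f),300): print('b',c,s,onz(f,c,147))
"
```

```text
[-0.05480085  0.56443737  0.17656936] 82.09972545659953
o [257.1985447  127.77650728] [240 110  35  36 962] [592.58991033 114.95414207 147.        ]
```

View pics/s4.png

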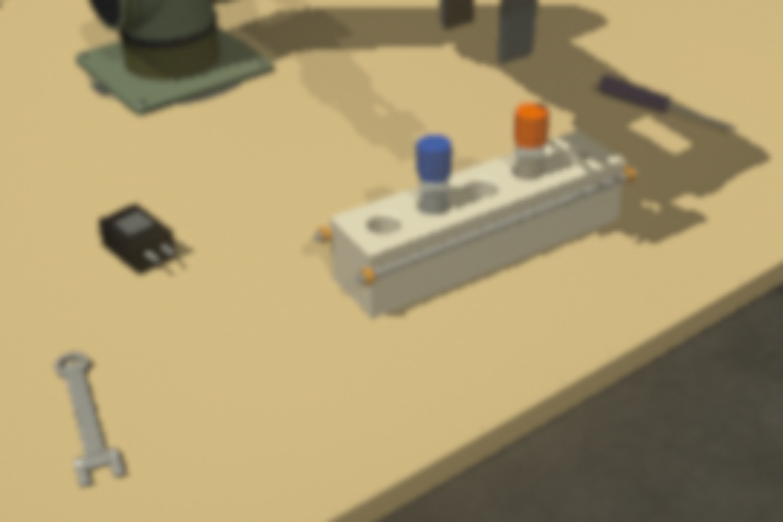

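View pics/w4.png

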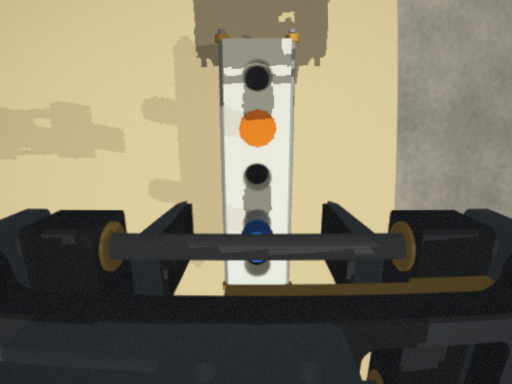

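The orange tube (crop position 530,125; wrist view 257,128) stands upright at the same height as the blue one (433,160). The bystanders are unmoved and the gripper is clear, so I hand in.

```bash
python3 -c "
from workcell import env
print(env.job_done())"
```

```text
the job is handed in; nothing more can be done
None
```

The orange tube is pressed fully home in the hole two along from the blue tube, upright and as low as it; the hole between them was jammed, and nothing else was moved (12.3 s of the 58 s used).

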